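# Set out the parts of a stripped spindle

## Robot

A 7-joint arm with a two-finger parallel gripper is mounted at the origin on a cart in front of the work surface, level with it; the furniture and walls round the work are solid. World frame = base frame: x ahead of the robot, y to its left, z up, the work surface at z = 0. Lengths are in m, angles in rad, forces in N, time in s.
With the tool pointing down it reaches from about 0.4 to 0.85 m from the base axis. Payload 10.4 kg.
Tool frame: the origin (TCP) lies between the finger pads; the fingertips stand 11 mm ahead of it and the grasp point (between the pads) lies 8 mm behind it (r.tcp_to_tips is the distance from the TCP to the fingertips, in m); z points along the fingers, y is the line along which they close (so a half turn about z gives the same grasp; the last joint's range is limited). The gripper opens to 85 mm and grips with 20 to 120 N. Pads are 22 mm wide; open, the fingers measure 114 mm over their backs; the gripper's body (76 mm by 85 mm) begins 54 mm behind the grasp point. The pads swing forward as they close: fully open they stand 13 mm farther back than shut.
Start: joints at [-0.023, 0.332, -0.065, 1.46, 0.022, 1.35, -0.088], TCP at [0.625, 0, 0.242] pointing down, gripper open.
Joint ranges: [-2.6, 2.6], [-0.5, 2.12], [-1.47, 1.34], [0.16, 2.42], [-1.27, 4.41], [0.06, 2.06], [-2.6, 2.6]. Speed limits (rad/s): [2.22, 2.22, 2.79, 2.79, 3.14, 3.14, 3.14].

## Interface

Orientations are given as a unit quaternion [x, y, z, w].
In Python, from station import r gives the robot as it stands.
- The arm moves only by the shell command python3 -m jog [OPENING] [FORCE], which reads ROWS from standard input. ROWS is a JSON list of rows, 1 to 20 of them, each an object with the fields xyz (a list: dx, dy, dz in shares of 500 mm (1.0 is 500 mm)), turn_vec (a list: a rotation vector rx, ry, rz in fractions of the full range, 1 being 90 degrees); a field left out counts as zero; each row is the pose to reach, as a shift and turn from the pose commanded when the command began, along the tool's axes at that moment; what a row does not reach only later rows make up. A row lasts 1/10 s, in which the tool goes at most 0.05 m and 0.15 rad, less where a joint would pass 70% of its speed; a pose out of reach is approached as far as the arm can. OPENING is the opening from 0.0 (shut) to 1.0 (fully open), set as the command begins (- or left out keeps the last). The fingers move at their own pace and stop on an object; FORCE is the grip in N (left out, the last holds). Time passes only in rows, so rows that do not move let the fingers close. It prints the time, the measured TCP pose, the force, the opening and the grip force at its end. Shift and turn numbers lie between -1 and 1, and a call with a number outside is refused. Input that does not fit is refused with a message, and nothing moves.
- r.sense(): the state, without advancing time (a new reading comes with each control period).
- r.read_camera(name): name is "scene" or "side" or "wrist"; returns a dict with "frame" (480x640x3 uint8, red, green, blue), "fx", "fy", "cx", "cy" (pixels), "k1" (the pictures are not rectified: a ray, as slopes to the right and down, at radius r is drawn at 1 + k1 r^2 times it, then the intrinsics apply), "R" (3x3) and "t" (3): a world point X has camera coordinates R X + t; the wrist camera has in their place "T_tool_cam" (4x4, takes a point from camera to tool coordinates, whose origin is the TCP and whose axes are the flange's). Camera axes: x right, y down, z forward; pixel columns grow to the right and rows downward; lengths in m; the calibration is good to about 2 mm. A picture is of the moment at which its call begins: read the wrist's pose just before it. There is no depth.
- r.hand_in(): hands the job in; it is judged then, once.
The state is a dict: "time_s": time; "qpos": joint angles; "joint_velocities": joint speeds; "tau": joint torques, N m; "tool_pos": TCP position; "tcp_rot": TCP orientation; "force": force on the tool from outside, world axes, zero at the start; "wrist_torque": the same for the moment, N m; "finger_gap": opening from 0.0 (shut) to 1.0 (fully open); "grip_force": force on a finger pad.
Only numpy, scipy, OpenCV 4.12 (cv2) and the standard library are available. Lean on these libraries where they do the work, as an engineer would, in place of code of your own. Each camera call takes 0.05 s, during which the arm holds its last target. There are 200 camera calls.

## Task

The parts of a stripped spindle were left in one pile on the bench; take the pile apart and set each part, level, on its own stand: the taper sleeve small end down and fully home in the tapered hole of the dark block, the ball bearing centred flat on the small round stand, the big six-sided lock nut centred flat on the six-sided wooden stand, and the pulley, boss upwards, over the upright post and down onto the post's base. Do not tip any part over on the way, and leave the tin and the roll of tape where they are.

Things in the scene. Friction and masses are not known exactly. Their poses are not given: they have to be found in the camera images.
- pulley: Aluminium V-belt pulley, bottom of the pile, 0.35 kg, loose. Rim diameter 78 mm, 22 mm high; above it a boss of diameter 44 mm, from 22 to 40 mm over the underside (grip it here, from above); bore 30 mm right through. Origin at the centre of the underside, z up.
- lock_nut: Big flat dark steel lock nut, six-sided, second from the bottom, lying on the pulley's boss, loose, 0.15 kg. 56 mm across the flats (grip it here), 65 mm over the corners, 12 mm thick, hole 34 mm. Origin at the centre of the underside, z up, x towards a corner.
- ball_bearing: Steel ball bearing, third from the bottom, lying on the lock nut, loose, 0.11 kg. Diameter 47 mm, 14 mm thick. Origin at the centre of the underside, z up.
- taper_sleeve: Steel taper sleeve, top of the pile, standing small end down on the bearing, loose, 0.15 kg. 42 mm high: a cone from diameter 24 mm at the foot to 34 mm at 30 mm height, then a collar of diameter 38 mm from 30 to 42 mm (grip it here). Origin at the centre of the foot, z up.
- taper_block: Dark steel round block, fixed, diameter 73 mm on an 88 mm flange, 38 mm high, with a tapered hole in its top: mouth diameter 35 mm, narrowing to 25 mm at 30 mm depth. Place of the taper sleeve: seated, its collar lies on the block's top and the sleeve's origin is 8 mm above the block's. Origin at the centre of the underside, z up.
- post_stand: Grey round base, fixed, diameter 90 mm, 10 mm high, with an upright steel post of diameter 24 mm whose top, coned to 10 mm, is 42 mm above the bench. Place of the pulley: its underside then lies on the base, 10 mm above the bench. Origin at the centre of the underside, z up.
- round_stand: Small round aluminium stand with a black rubber top, fixed: foot diameter 62 mm, column diameter 40 mm, flat top 25 mm above the bench. Place of the ball bearing. Origin at the centre of the underside, z up.
- hex_stand: Six-sided wooden stand, fixed: foot 80 mm and column 58 mm over the corners, flat top 20 mm above the bench. Place of the lock nut. Origin at the centre of the underside, z up.
- tin: Bystander: round tin, loose, diameter 58 mm, 72 mm high, left of the middle. Origin at the centre of the underside.
- tape: Bystander: roll of black tape lying flat, loose, diameter 66 mm, 19 mm high, near the robot. Origin at the centre of the underside.

How it is judged:
By the outcome, as a careful person would: the job done as asked, in the order asked, and still so for the second after the job is handed in, with the robot touching nothing.
It also fails if it takes over 128 s, if anything falls off the work surface, if the arm or the gripper's body presses on something with over 40 N, if the wrist force passes 120 N, or if a joint passes its speed limit or range.

## Working session

There is one attempt and no reset: what is moved stays moved. The work goes in short steps, Python scripts to look and compute and a shell command to move; the robot and the scene stay as the last step left them, time stands still between calls to the robot, and variables do not carry over. Pictures are saved under pics/ and viewed, at most 15 in all, crops included, and the job is handed in when it is done.

```bash
ls; mkdir -p pics; python3 - <<'E'
from station import r
import cv2,json
s=r.sense();print({k:s[k] for k in("time_s","tool_pos","tcp_rot","force","finger_gap")}, r.tcp_to_tips)
import pickle
for n in("scene","side","wrist"):
    c=r.read_camera(n);cv2.imwrite(f"pics/{n}0.png",c["frame"][:,:,::-1]);pickle.dump(c,open(f"{n}.pkl","wb"))
    print(n,{k:v for k,v in c.items() if k!="frame"})
E
```

```text
pics
{'time_s': 0.0, 'tool_pos': array([ 6.24627386e-01, -1.16834326e-05,  2.41478295e-01]), 'tcp_rot': array([ 7.07101384e-01,  7.07111784e-01, -5.44567181e-04, -5.11337941e-04]), 'force': array([-0.10747639,  0.14531232, -0.03789433]), 'finger_gap': 0.9994336767025331} 0.011
scene {'fx': 621.8113776079084, 'fy': 621.8113776079084, 'cx': 321.0554926501413, 'cy': 234.7477891636728, 'k1': -0.020034133801988076, 'R': array([[ 0.67220836, -0.7403384 , -0.0059141 ],
       [-0.56134619, -0.50444711, -0.65606674],
       [ 0.48272805,  0.4443334 , -0.7546797 ]]), 't': array([-0.37955821,  0.28788266,  0.98659483])}
side {'fx': 463.9600621215387, 'fy': 463.9600621215387, 'cx': 319.6600160154122, 'cy': 241.58479947617775, 'k1': -0.12402864743123804, 'R': array([[-0.99903464, -0.03973663,  0.01872957],
       [-0.03174305,  0.35826417, -0.93308047],
       [ 0.03036734, -0.93277424, -0.35917968]]), 't': array([0.50725525, 0.11217751, 0.82332998])}
wrist {'fx': 421.2525793377398, 'fy': 421.2525793377398, 'cx': 318.00429594408376, 'cy': 233.68446184718346, 'k1': -0.05056135341174662, 'T_tool_cam': array([[ 8.53037495e-04, -9.52066926e-01, -3.05888610e-01,
         7.83371567e-02],
       [ 9.99999605e-01,  7.35519472e-04,  4.99441271e-04,
         1.15780438e-03],
       [-2.50514487e-04, -3.05888915e-01,  9.52067177e-01,
        -1.31993723e-01],
       [ 0.00000000e+00,  0.00000000e+00,  0.00000000e+00,
         1.00000000e+00]])}
```

View pics/scene0.png

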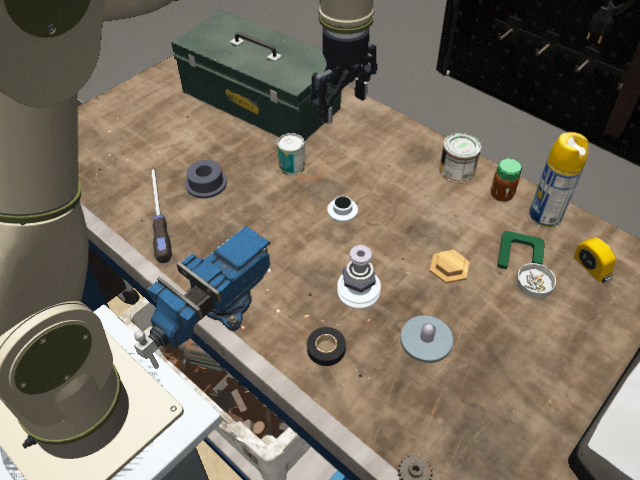

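View pics/side0.png

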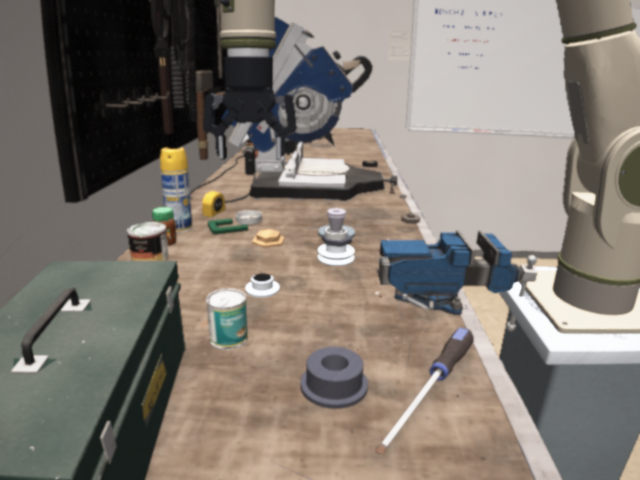

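View pics/wrist0.png

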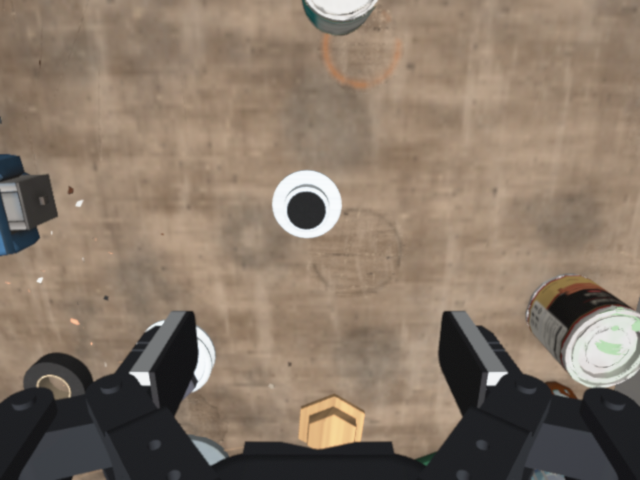

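The scene shows the pile at about (358,275), round stand (343,208), hex stand (450,264), post stand (428,335), taper block (205,180), tape (326,345), tin (291,153). I'll enlarge for accuracy.

```bash
cat > h.py <<'E'
import numpy as np,cv2,pickle
from scipy.spatial.transform import Rotation as Ro
def ray(c,px,st=None):
    K=np.array([[c["fx"],0,c["cx"]],[0,c["fy"],c["cy"]],[0,0,1]])
    u=cv2.undistortPoints(np.array([[px]],float),K,np.array([c["k1"],0,0,0,0]))[0,0]
    d=np.array([*u,1.])
    if "R" in c: return -c["R"].T@c["t"], c["R"].T@d
    Rt=Ro.from_quat(st["tcp_rot"]).as_matrix();T=c["T_tool_cam"]
    return Rt@T[:3,3]+st["tool_pos"], Rt@T[:3,:3]@d
def at(c,px,z,st=None):
    o,d=ray(c,px,st); return o+d*(z-o[2])/d[2]
def proj(c,X,st=None):
    if "R" in c: R,t=c["R"],c["t"]
    else:
        Rt=Ro.from_quat(st["tcp_rot"]).as_matrix();T=c["T_tool_cam"]
        A=Rt@T[:3,:3];R=A.T;t=-A.T@(Rt@T[:3,3]+st["tool_pos"])
    p=R@np.asarray(X,float)+t;u=p[:2]/p[2];u=u*(1+c["k1"]*u@u)
    return np.array([c["fx"]*u[0]+c["cx"],c["fy"]*u[1]+c["cy"]])
def circ(c,x,y,z,rad,st=None,n=60):
    return np.array([proj(c,[x+rad*np.cos(a),y+rad*np.sin(a),z],st) for a in np.linspace(0,2*np.pi,n)])
def crop(im,x,y,w,h,s):
    g=cv2.resize(im[y:y+h,x:x+w],None,fx=s,fy=s,interpolation=cv2.INTER_CUBIC)
    for i in range(0,w,10):
        cv2.line(g,(i*s,0),(i*s,6),(0,255,0),1)
        if i%20==0: cv2.putText(g,str(x+i),(i*s,16),0,.35,(0,255,0),1)
    for j in range(0,h,10):
        cv2.line(g,(0,j*s),(6,j*s),(0,255,0),1)
        if j%20==0: cv2.putText(g,str(y+j),(8,j*s+4),0,.35,(0,255,0),1)
    return g
E
python3 - <<'E'
from h import *
im=pickle.load(open("scene.pkl","rb"))["frame"][:,:,::-1].copy()
a=[crop(im,*o,80,60,5)[:, :266*3//2] for o in [(320,245),(175,150),(305,180),(388,310)]]
cv2.imwrite("pics/m1.png",np.vstack([np.hstack(a[:2]),np.hstack(a[2:])]))
c=pickle.load(open("scene.pkl","rb"))
for n,p,z in [("pileTop",(360,253),.108),("block",(205,170),.038),("round",(343,203),.025),("hex",(450,260),.02),("post",(427,341),.01),("tape",(326,343),.019),("tin",(291,141),.072)]: print(n,at(c,p,z).round(4))
E
```

```text
pileTop [ 0.4809 -0.1668  0.108 ]
block [0.4823 0.2539 0.038 ]
round [ 0.6127 -0.0165  0.025 ]
hex [ 0.6384 -0.2596  0.02  ]
post [ 0.4726 -0.3282  0.01  ]
tape [ 0.3502 -0.2062  0.019 ]
tin [0.6417 0.155  0.072 ]
```

View pics/m1.png

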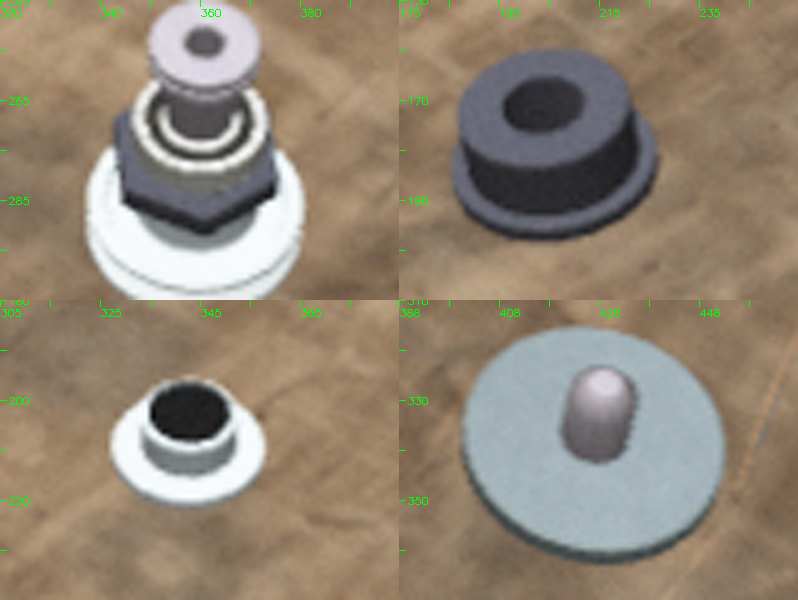

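Crop readings: sleeve top centre (360.9,253.3), block mouth (203.7,171.2), round top (343,202), post base-disc centre (426.7,337.6). Move above the pile for a close wrist look.

Careful with the scale: shifts go in shares of 500 mm and turns go in shares of 90 degrees. That gives: -0.167 m is -0.334, -0.05 m is -0.1.

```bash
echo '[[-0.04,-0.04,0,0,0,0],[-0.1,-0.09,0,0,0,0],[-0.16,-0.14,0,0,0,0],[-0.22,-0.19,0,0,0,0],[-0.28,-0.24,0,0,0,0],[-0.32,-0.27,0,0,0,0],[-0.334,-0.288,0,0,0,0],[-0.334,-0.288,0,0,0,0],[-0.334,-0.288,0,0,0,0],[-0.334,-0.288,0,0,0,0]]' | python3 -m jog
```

```text
refused: ROWS must be a list of objects, one for each row. Nothing was moved.
```

Refused on format, not on reach. It needs a list of objects, one for each row.

```bash
echo '[{"xyz":[-0.04,-0.04,0]},{"xyz":[-0.1,-0.09,0]},{"xyz":[-0.16,-0.14,0]},{"xyz":[-0.22,-0.19,0]},{"xyz":[-0.28,-0.24,0]},{"xyz":[-0.32,-0.27,0]},{"xyz":[-0.334,-0.288,0]},{"xyz":[-0.334,-0.288,0]},{"xyz":[-0.334,-0.288,0]},{"xyz":[-0.334,-0.288,0]}]' | python3 -m jog
python3 - <<'E'
from h import *
from station import r
c=pickle.load(open("scene.pkl","rb"))
for n,p,z in [("pileTop",(360.9,253.3),.108),("block",(203.7,171.3),.038),("round",(343,202),.025),("hex",(450,260),.02),("post",(426.7,337.6),.01)]: print(n,at(c,p,z).round(4))
st=r.sense();w=r.read_camera("wrist");pickle.dump((st,w),open("w1.pkl","wb"))
cv2.imwrite("pics/w1.png",w["frame"][:,:,::-1]);print(st["tool_pos"],proj(w,[.481,-.167,.108],st))
E
```

```text
time_s: 1.15
tool_pos: [0.4819, -0.1654, 0.2422]
tcp_rot: [0.706, 0.708, 0.0, -0.0]
force: [-0.3, 0.4, 0.7]
finger_gap: 0.997
grip_force: 0.0
pileTop [ 0.4815 -0.1684  0.108 ]
block [0.4779 0.2529 0.038 ]
round [ 0.6148 -0.0146  0.025 ]
hex [ 0.6384 -0.2596  0.02  ]
post [ 0.4778 -0.3238  0.01  ]
[ 0.48192525 -0.16540391  0.24219076] [314.6237637  225.68611513]
```

View pics/w1.png

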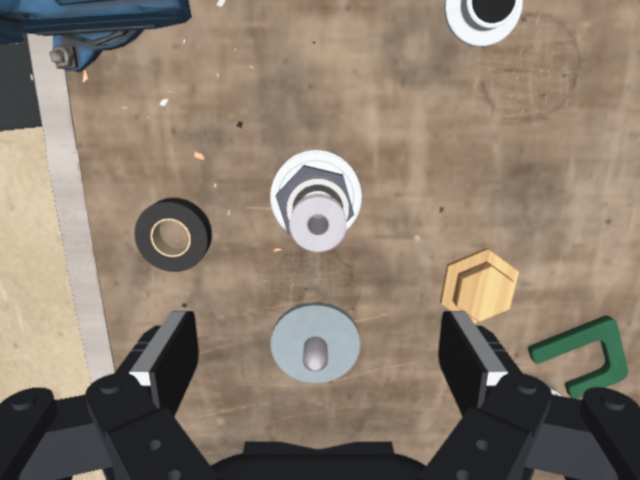

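The wrist view has the pile at (316,205), post base (315,343), hex stand (480,286), round stand (492,8). Enlarging.

```bash
python3 - <<'E'
from h import *
st,w=pickle.load(open("w1.pkl","rb"));im=w["frame"][:,:,::-1].copy()
a=crop(im,260,145,110,110,5)[:, :540];a=a[:, :]
b=np.vstack([crop(im,436,244,86,86,3),crop(im,268,300,86,90,3)])
H=max(a.shape[0],b.shape[0])
pad=lambda g:cv2.copyMakeBorder(g,0,H-g.shape[0],0,0,cv2.BORDER_CONSTANT)
cv2.imwrite("pics/m2.png",np.hstack([pad(a),pad(b)]));print(a.shape,b.shape)
E
```

```text
(550, 540, 3) (528, 258, 3)
```

View pics/m2.png

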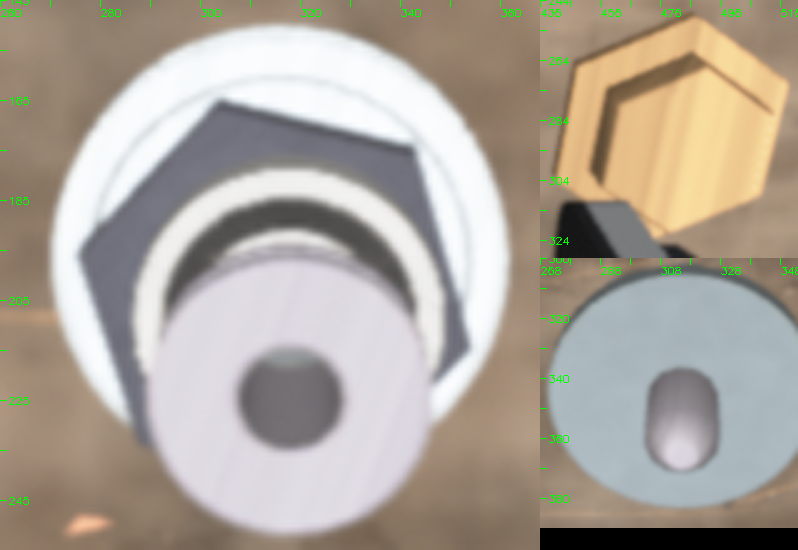

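```bash
python3 - <<'E'
from h import *
st,w=pickle.load(open("w1.pkl","rb"))
P=lambda n,p,z:print(n,at(w,p,z,st)[:2].round(4))
P("sleeve",(317.8,223.8),.108);P("post",(315.3,343.7),.01)
for p in [(303.6,165),(342.6,174.6),(354,214.6),(275.6,196.2),(288,233.6)]:P("nutc",p,.052)
for p in [(472+.67+16,249),(518.7,272.3),(510.3,308.3),(478.7,321.7),(441,303.3),(447,266)]:P("foot",p,.006)
P("bearing L",(286.8,207),.066);P("bearing R",(349.2,207),.066);P("bearing T",(318,178.6),.066)
P("rimL",(270.2,195),.022);P("rimR",(362,195),.022);P("rimT",(315,150),.022)
E
```

```text
sleeve [ 0.4831 -0.1657]
post [ 0.4811 -0.3189]
nutc [ 0.4721 -0.1354]
nutc [ 0.5021 -0.1427]
nutc [ 0.5118 -0.1745]
nutc [ 0.4501 -0.1598]
nutc [ 0.4592 -0.1905]
foot [ 0.6434 -0.2198]
foot [ 0.6758 -0.2435]
foot [ 0.6733 -0.282 ]
foot [ 0.6435 -0.2967]
foot [ 0.6036 -0.2762]
foot [ 0.6055 -0.237 ]
bearing L [ 0.4597 -0.165 ]
bearing R [ 0.5067 -0.1648]
bearing T [ 0.4832 -0.1433]
rimL [ 0.4424 -0.1656]
rimR [ 0.5208 -0.1653]
rimT [ 0.4806 -0.1275]
```

```bash
echo '[{"xyz":[0,0.002,0.06]},{"xyz":[0,0.002,0.14]},{"xyz":[0,0.002,0.21]},{"xyz":[0,0.002,0.26]},{"xyz":[0,0.002,0.284]},{"xyz":[0,0.002,0.296]},{"xyz":[0,0.002,0.296]},{"xyz":[0,0.002,0.296]},{"xyz":[0,0.002,0.296]}]' | python3 -m jog
```

```text
time_s: 2.1
tool_pos: [0.4828, -0.1672, 0.0955]
tcp_rot: [0.707, 0.707, 0.001, 0.001]
force: [0.5, -0.1, 1.0]
finger_gap: 0.997
grip_force: 0.0
```

```bash
for i in 1 2 3; do echo '[{}]' | python3 -m jog | sed -n 2,3p; done
```

```text
tool_pos: [0.4826, -0.1671, 0.0952]
tcp_rot: [0.707, 0.707, 0.0, 0.001]
tool_pos: [0.4823, -0.167, 0.0948]
tcp_rot: [0.707, 0.707, 0.0, 0.0]
tool_pos: [0.4821, -0.167, 0.0946]
tcp_rot: [0.707, 0.707, 0.0, 0.0]
```

In the tool's units: 0.001 m is 0.002.

```bash
echo '[{"xyz":[0.002,0.002,0]},{"xyz":[0.002,0.002,0]},{"xyz":[0.002,0.002,0]}]' | python3 -m jog ; echo '[{},{},{},{},{},{},{},{}]' | python3 -m jog 0.3 40
```

```text
time_s: 2.7
tool_pos: [0.483, -0.1659, 0.0943]
tcp_rot: [0.707, 0.707, 0.0, -0.0]
force: [0.1, 0.3, 0.4]
finger_gap: 1.0
grip_force: 0.0
time_s: 3.5
tool_pos: [0.4831, -0.166, 0.0945]
tcp_rot: [0.707, 0.707, 0.0, 0.0]
force: [-1.8, 0.3, 3.5]
finger_gap: 0.426
grip_force: 39.8
```

In the tool's units: 0.32 m is 0.64, 0.14 m is 0.28.

```bash
echo '[{"xyz":[0,0,-0.04]},{"xyz":[0,0,-0.1]},{"xyz":[0,0,-0.18]},{"xyz":[0,0,-0.24]},{"xyz":[0,0,-0.26]},{"xyz":[0.04,0,-0.26]},{"xyz":[0.12,0,-0.26]},{"xyz":[0.2,0,-0.26]},{"xyz":[0.28,-0.002,-0.26]},{"xyz":[0.36,-0.004,-0.26]},{"xyz":[0.44,-0.006,-0.26]},{"xyz":[0.52,-0.01,-0.26]},{"xyz":[0.58,-0.01,-0.26]},{"xyz":[0.62,-0.01,-0.26]},{"xyz":[0.64,-0.01,-0.26]},{"xyz":[0.64,-0.01,-0.26]},{"xyz":[0.64,-0.01,-0.26]},{"xyz":[0.64,-0.01,-0.26]},{"xyz":[0.64,-0.01,-0.26]}]' | python3 -m jog
python3 - <<'E'
from h import *
from station import r
st=r.sense();w=r.read_camera("wrist");pickle.dump((st,w),open("w2.pkl","wb"))
im=w["frame"][:,:,::-1].copy();p=proj(w,[.478,.253,.038],st);print(st["tool_pos"],p)
x,y=max(0,int(p[0])-65),max(0,int(p[1])-60)
g=crop(im,x,y,130,120,5)
cv2.imwrite("pics/m3.png",g)
E
```

```text
time_s: 5.4
tool_pos: [0.4782, 0.1529, 0.2243]
tcp_rot: [0.708, 0.706, -0.0, 0.0]
force: [0.1, 0.4, -1.7]
finger_gap: 0.428
grip_force: 40.4
[0.47820823 0.1528815  0.22427525] [315.71870369  67.10038167]
```

View pics/m3.png

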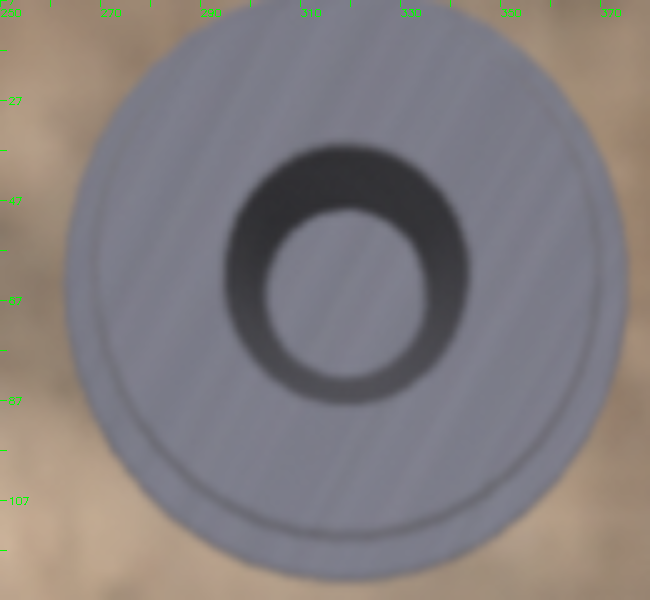

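Block mouth is centred at about (319.4, 61.9).

```bash
python3 - <<'E'
from h import *
from station import r
st,w=pickle.load(open("w2.pkl","rb"));p=at(w,(319.4,61.9),.038,st)
d=p-st["tool_pos"];R=Ro.from_quat(st["tcp_rot"]).as_matrix();print(p,R.T@d,R.T)
E
```

```text
[0.48061041 0.2564779  0.038     ] [0.10364606 0.00220298 0.18625009] [[ 1.72262733e-03  9.99998486e-01 -2.45186618e-04]
 [ 9.99998510e-01 -1.72260006e-03  1.11357161e-04]
 [ 1.10934634e-04 -2.45378080e-04 -9.99999964e-01]]
```

The present grip is too low for seating (tips would hit the block), so I'll set the sleeve down on free bench and regrip higher.

In the tool's units: 0.193 m is 0.386, 0.04 m is 0.08.

```bash
echo '[{"xyz":[-0.008,0.04,0]},{"xyz":[-0.016,0.08,0.06]},{"xyz":[-0.016,0.084,0.14]},{"xyz":[-0.016,0.084,0.22]},{"xyz":[-0.016,0.084,0.3]},{"xyz":[-0.016,0.084,0.35]},{"xyz":[-0.016,0.084,0.376]},{"xyz":[-0.016,0.084,0.384]},{"xyz":[-0.016,0.084,0.386]},{"xyz":[-0.016,0.084,0.386]},{"xyz":[-0.016,0.084,0.386]},{"xyz":[-0.016,0.084,0.386]}]' | python3 -m jog; echo '[{"xyz":[0,0,0.001]},{"xyz":[0,0,0.002]},{"xyz":[0,0,0.003]},{"xyz":[0,0,0.003]}]' | python3 -m jog
```

```text
time_s: 6.65
tool_pos: [0.5207, 0.1462, 0.0323]
tcp_rot: [0.707, 0.707, 0.001, 0.0]
force: [-0.2, -0.0, -1.6]
finger_gap: 0.426
grip_force: 40.5
time_s: 7.05
tool_pos: [0.52, 0.146, 0.0297]
tcp_rot: [0.707, 0.707, -0.0, -0.0]
force: [1.2, -0.1, -0.8]
finger_gap: 0.427
grip_force: 40.5
```

In the tool's units: 0.001 m is 0.002, 0.0008 m is 0.0016.

```bash
echo '[{"xyz":[0,0,0.001]},{"xyz":[0,0,0.0016]},{"xyz":[0,0,0.002]},{"xyz":[0,0,0.002]}]' | python3 -m jog|sed -n '2p;4p';echo '[{"xyz":[0,0,0.001]},{"xyz":[0,0,0.0016]},{"xyz":[0,0,0.002]},{"xyz":[0,0,0.002]}]' | python3 -m jog|sed -n '2p;4p'
```

```text
tool_pos: [0.52, 0.146, 0.0288]
force: [-0.5, -0.8, -1.2]
tool_pos: [0.5201, 0.1462, 0.0284]
force: [-3.1, -0.8, 6.7]
```

In the tool's units: -0.014 m is -0.028, -0.013 m is -0.026.

```bash
echo '[{},{},{},{"xyz":[0,0,-0.01]},{"xyz":[0,0,-0.026]},{"xyz":[0,0,-0.028]},{"xyz":[0,0,-0.028]},{"xyz":[0,0,-0.028]}]' | python3 -m jog 0.65; echo '[{},{},{},{},{},{}]' | python3 -m jog 0.3 40
python3 - <<'E'
from h import *
from station import r
c=r.read_camera("side");im=c["frame"][:,:,::-1].copy();p=proj(c,[.52,.146,.03]).astype(int);print(p)
cv2.imwrite("pics/m4.png",crop(im,p[0]-50,p[1]-50,100,80,7))
E
```

```text
time_s: 8.65
tool_pos: [0.52, 0.146, 0.0419]
tcp_rot: [0.707, 0.707, 0.0, 0.0]
force: [-0.0, 0.2, 0.2]
finger_gap: 0.65
grip_force: 0.0
time_s: 9.25
tool_pos: [0.52, 0.1461, 0.0419]
tcp_rot: [0.707, 0.707, 0.0, -0.0]
force: [-2.0, -0.4, 3.7]
finger_gap: 0.418
grip_force: 39.8
[307 321]
```

View pics/m4.png

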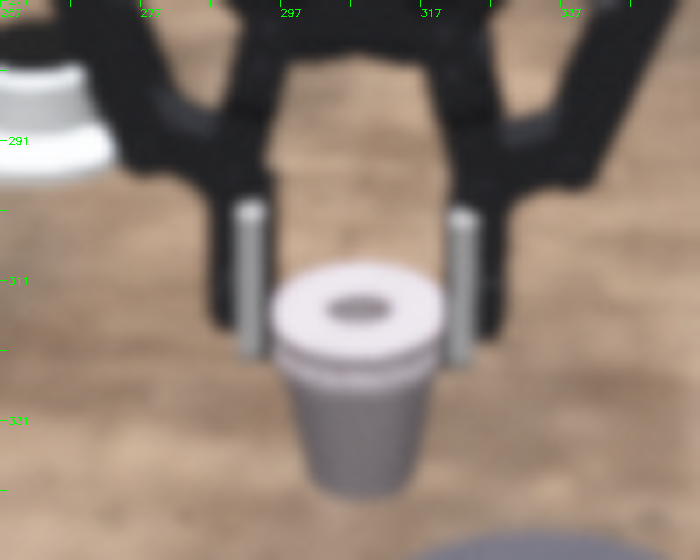

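Pad tips sit at the collar's lower edge (crop y≈362), upright grip. Carry it over the hole.

In the tool's units: 0.1104 m is 0.2208, 0.09 m is 0.18.

```bash
echo '[{"xyz":[0,0,-0.04]},{"xyz":[0,0,-0.1]},{"xyz":[0,0,-0.14]},{"xyz":[0.06,-0.02,-0.15]},{"xyz":[0.12,-0.04,-0.15]},{"xyz":[0.18,-0.07,-0.15]},{"xyz":[0.21,-0.0788,-0.15]},{"xyz":[0.2208,-0.0788,-0.15]},{"xyz":[0.2208,-0.0788,-0.13]},{"xyz":[0.2208,-0.0788,-0.11]},{"xyz":[0.2208,-0.0788,-0.096]},{"xyz":[0.2208,-0.0788,-0.096]},{"xyz":[0.2208,-0.0788,-0.096]},{"xyz":[0.2208,-0.0788,-0.096]},{"xyz":[0.2208,-0.0788,-0.096]},{"xyz":[0.2208,-0.0788,-0.096]}]' | python3 -m jog
```

```text
time_s: 10.9
tool_pos: [0.4808, 0.2565, 0.0901]
tcp_rot: [0.707, 0.707, 0.0, 0.0]
force: [-0.3, -0.4, -1.1]
finger_gap: 0.425
grip_force: 40.4
```

In the tool's units: 0.03 m is 0.06, 0.026 m is 0.052.

```bash
echo '[{"xyz":[0,0,0.012]},{"xyz":[0,0,0.028]},{"xyz":[0,0,0.042]},{"xyz":[0,0,0.052]},{"xyz":[0,0,0.06]},{"xyz":[0,0,0.06]},{"xyz":[0,0,0.06]}]' | python3 -m jog|sed -n '2p;4,5p'; echo '[{"xyz":[0,0,0.002]},{"xyz":[0,0,0.006]},{"xyz":[0,0,0.01]},{"xyz":[0,0,0.012]},{"xyz":[0,0,0.012]},{"xyz":[0,0,0.012]}]' | python3 -m jog|sed -n '2p;4,5p'
```

```text
tool_pos: [0.4807, 0.2565, 0.0599]
force: [0.2, -0.7, -1.5]
finger_gap: 0.419
tool_pos: [0.4806, 0.2564, 0.0538]
force: [0.4, 0.5, -2.0]
finger_gap: 0.42
```

In the tool's units: 0.002 m is 0.004, 0.001 m is 0.002.

```bash
echo '[{"xyz":[0,0,0.002]},{"xyz":[0,0,0.004]},{"xyz":[0,0,0.004]},{"xyz":[0,0,0.004]}]' | python3 -m jog|sed -n '2p;4,5p'; python3 -c "
from station import r;print(r.sense()['wrist_torque'])"
```

```text
tool_pos: [0.4804, 0.2566, 0.0518]
force: [-1.8, 1.6, -0.9]
finger_gap: 0.421
[0.31530076 0.51831971 0.00656088]
```

In the tool's units: 0.0015 m is 0.003, 0.001 m is 0.002.

```bash
echo '[{"xyz":[0,0,0.001]},{"xyz":[0,0,0.002]},{"xyz":[0,0,0.003]},{"xyz":[0,0,0.003]}]' | python3 -m jog|sed -n '2p;4,5p'; echo '[{"xyz":[0,0,0.001]},{"xyz":[0,0,0.002]},{"xyz":[0,0,0.002]},{"xyz":[0,0,0.002]}]' | python3 -m jog|sed -n '2p;4,5p'
```

```text
tool_pos: [0.4802, 0.2568, 0.0503]
force: [-5.7, 1.1, 1.7]
finger_gap: 0.423
tool_pos: [0.4802, 0.2568, 0.0499]
force: [-8.1, 0.9, 8.8]
finger_gap: 0.42
```

In the tool's units: -0.19 m is -0.38, -0.18 m is -0.36.

```bash
echo '[{},{},{},{},{"xyz":[0,0,-0.02]},{"xyz":[0,0,-0.08]},{"xyz":[0,0,-0.16]},{"xyz":[0,0,-0.24]},{"xyz":[0,0,-0.32]},{"xyz":[0,0,-0.36]},{"xyz":[0,0,-0.38]},{"xyz":[0,0,-0.38]},{"xyz":[0,0,-0.38]}]' | python3 -m jog 1.0
python3 - <<'E'
from h import *
from station import r
st=r.sense();w=r.read_camera("wrist");s=r.read_camera("side");pickle.dump((st,w,s),open("w3.pkl","wb"))
im=w["frame"][:,:,::-1].copy();p=proj(w,[.4806,.2565,.04],st).astype(int);print(st["tool_pos"],p)
a=crop(im,p[0]-60,p[1]-60,120,120,3)
q=proj(s,[.48,.256,.04]).astype(int);b=crop(s["frame"][:,:,::-1].copy(),q[0]-50,q[1]-60,100,120,3)
cv2.imwrite("pics/m5.png",np.hstack([a,b]))
E
```

```text
time_s: 14.7
tool_pos: [0.4802, 0.2561, 0.2382]
tcp_rot: [0.707, 0.707, -0.001, -0.0]
force: [-0.1, -0.2, 0.2]
finger_gap: 1.0
grip_force: 0.0
[0.48021285 0.25608937 0.23817969] [317 200]
```

View pics/m5.png

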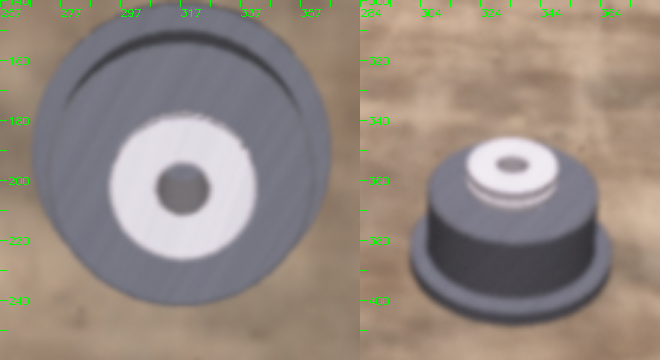

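The sleeve is home: collar flat on the block in both views. Back to the pile.

In the tool's units: -0.4225 m is -0.845, 0.0026 m is 0.0052.

```bash
echo '[{"xyz":[-0.04,0,0]},{"xyz":[-0.12,0,0]},{"xyz":[-0.2,0,0]},{"xyz":[-0.28,0,0]},{"xyz":[-0.36,0,0]},{"xyz":[-0.44,0,0]},{"xyz":[-0.52,0.002,0]},{"xyz":[-0.6,0.0052,0]},{"xyz":[-0.68,0.0052,0]},{"xyz":[-0.76,0.0052,0.02]},{"xyz":[-0.82,0.0052,0.04]},{"xyz":[-0.84,0.0052,0.06]},{"xyz":[-0.845,0.0052,0.06]},{"xyz":[-0.845,0.0052,0.06]},{"xyz":[-0.845,0.0052,0.06]},{"xyz":[-0.845,0.0052,0.06]},{"xyz":[-0.845,0.0052,0.06]},{"xyz":[-0.845,0.0052,0.06]}]' | python3 -m jog
python3 - <<'E'
from h import *
from station import r
st=r.sense();w=r.read_camera("wrist");pickle.dump((st,w),open("w4.pkl","wb"))
im=w["frame"][:,:,::-1].copy();p=proj(w,[.483,-.166,.05],st).astype(int);print(st["tool_pos"],p)
g=crop(im,p[0]-65,p[1]-60,130,120,5)
for x,y,z,rr in [(.4832,-.1665,.066,.0235),(.4815,-.1665,.022,.039)]:
    cv2.polylines(g,[((circ(w,x,y,z,rr,st)-[p[0]-65,p[1]-60])*5).astype(int)],1,(0,0,255),1)
a=np.radians(-12.7)
for z in(.052,):
    hx=[proj(w,[.481+.0323*np.cos(a+k*np.pi/3),-.1669+.0323*np.sin(a+k*np.pi/3),z],st) for k in range(6)]
    cv2.polylines(g,[((np.array(hx)-[p[0]-65,p[1]-60])*5).astype(int)],1,(0,255,255),1)
cv2.imwrite("pics/m6.png",g)
E
```

```text
time_s: 16.6
tool_pos: [0.4834, -0.1657, 0.2096]
tcp_rot: [0.707, 0.707, 0.0, 0.0]
force: [0.9, 0.2, 0.1]
finger_gap: 0.997
grip_force: 0.0
[ 0.48340046 -0.16566858  0.2095865 ] [315 213]
```

View pics/m6.png

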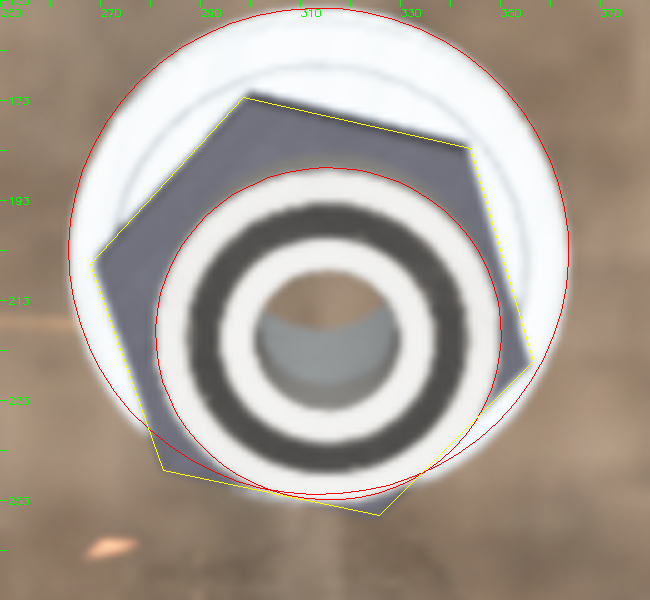

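Overlays of bearing, nut (yaw −12.7°) and pulley fit the picture within about a millimetre. Grip the bearing with tips just above the nut.

In the tool's units: 0.1447 m is 0.2894, -0.0005 m is -0.001.

```bash
echo '[{"xyz":[0,0,0.06]},{"xyz":[0,0,0.14]},{"xyz":[0,0,0.21]},{"xyz":[0,0,0.26]},{"xyz":[0,0,0.284]},{"xyz":[-0.001,0,0.2894]},{"xyz":[-0.001,0,0.2894]},{"xyz":[-0.001,0,0.2894]},{"xyz":[-0.001,0,0.2894]},{"xyz":[-0.001,0,0.2894]},{"xyz":[-0.001,0,0.2894]},{"xyz":[-0.001,0,0.2894]}]' | python3 -m jog;echo '[{},{},{},{},{},{},{},{}]' | python3 -m jog 0.4 40
python3 - <<'E'
from h import *
w=pickle.load(open("wrist.pkl","rb"));st=dict(tool_pos=np.array([.62463,0,.24148]),tcp_rot=np.array([.7071014,.7071118,-.000545,-.000511]))
im=w["frame"][:,:,::-1];g=cv2.cvtColor(im,cv2.COLOR_BGR2GRAY)[160:250,260:350]
n,l,s,c=cv2.connectedComponentsWithStats((g<60).astype(np.uint8));i=1+s[1:,4].argmax();print(s[i],c[i]+[260,160],at(w,c[i]+[260,160],.025,st))
E
```

```text
time_s: 17.85
tool_pos: [0.4833, -0.1666, 0.0648]
tcp_rot: [0.707, 0.707, 0.0, 0.0]
force: [0.2, -0.1, 0.6]
finger_gap: 1.001
grip_force: 0.0
time_s: 18.65
tool_pos: [0.4833, -0.1666, 0.0649]
tcp_rot: [0.707, 0.707, 0.0, 0.0]
force: [-2.5, -0.4, 4.5]
finger_gap: 0.52
grip_force: 40.5
[  28   33   36   35 1005] [305.73432836 210.04776119] [ 0.61515464 -0.01245251  0.025     ]
```

In the tool's units: -0.16 m is -0.32, 0.132 m is 0.264.

```bash
echo '[{"xyz":[0,0,-0.02]},{"xyz":[0,0,-0.08]},{"xyz":[0,0,-0.16]},{"xyz":[0,0,-0.24]},{"xyz":[0,0.02,-0.3]},{"xyz":[0.02,0.08,-0.32]},{"xyz":[0.04,0.14,-0.32]},{"xyz":[0.06,0.2,-0.32]},{"xyz":[0.09,0.24,-0.32]},{"xyz":[0.108,0.26,-0.32]},{"xyz":[0.108,0.264,-0.32]},{"xyz":[0.108,0.264,-0.32]},{"xyz":[0.108,0.264,-0.32]},{"xyz":[0.108,0.264,-0.32]},{"xyz":[0.108,0.264,-0.32]}]' | python3 -m jog
python3 - <<'E'
from h import *
from station import r
st=r.sense();w=r.read_camera("wrist");pickle.dump((st,w),open("w5.pkl","wb"))
im=w["frame"][:,:,::-1];p=proj(w,[.615,-.0125,.025],st).astype(int);x,y=p[0]-45,max(0,p[1]-45)
g=cv2.cvtColor(im,cv2.COLOR_BGR2GRAY)[y:y+90,x:x+90]
n,l,s,c=cv2.connectedComponentsWithStats((g<60).astype(np.uint8));i=1+s[1:,4].argmax();q=s[i,:2]+(s[i,2:4]-1)/2+[x,y];P=at(w,q,.025,st);print(s[i],q,c[i]+[x,y],P,P-st["tool_pos"],st["tool_pos"])
E
```

```text
time_s: 20.15
tool_pos: [0.6148, -0.1133, 0.225]
tcp_rot: [0.707, 0.707, 0.0, 0.0]
force: [0.5, 1.1, -1.6]
finger_gap: 0.518
grip_force: 41.4
[  25   23   43   46 1508] [317.   67.5] [316.7301061   67.40915119] [ 0.61545615 -0.01249516  0.025     ] [ 0.00065649  0.10078295 -0.19997689] [ 0.61479966 -0.11327811  0.22497689]
```

In the tool's units: 0.182 m is 0.364, 0.101 m is 0.202.

```bash
echo '[{"xyz":[0.06,0,0.02]},{"xyz":[0.14,0,0.06]},{"xyz":[0.19,0.0008,0.12]},{"xyz":[0.202,0.0008,0.2]},{"xyz":[0.202,0.0008,0.27]},{"xyz":[0.202,0.0008,0.32]},{"xyz":[0.202,0.0008,0.35]},{"xyz":[0.202,0.0008,0.36]},{"xyz":[0.202,0.0008,0.364]},{"xyz":[0.202,0.0008,0.364]},{"xyz":[0.202,0.0008,0.364]},{"xyz":[0.202,0.0008,0.364]},{"xyz":[0.202,0.0008,0.364]},{"xyz":[0.202,0.0008,0.364]}]' | python3 -m jog|sed -n '2p;4,5p';echo '[{"xyz":[0,0,0.002]},{"xyz":[0,0,0.004]},{"xyz":[0,0,0.006]},{"xyz":[0,0,0.006]},{"xyz":[0,0,0.006]}]' | python3 -m jog|sed -n '2p;4,5p'
```

```text
tool_pos: [0.6158, -0.0116, 0.043]
force: [0.7, -0.4, -1.9]
finger_gap: 0.519
tool_pos: [0.6156, -0.0116, 0.0396]
force: [-0.2, 0.5, -1.3]
finger_gap: 0.516
```

In the tool's units: 0.0014 m is 0.0028, -0.0009 m is -0.0018.

```bash
echo '[{"xyz":[-0.0018,-0.0004,0]},{"xyz":[-0.0018,-0.0004,0.0014]},{"xyz":[-0.0018,-0.0004,0.0028]},{"xyz":[-0.0018,-0.0004,0.0028]},{"xyz":[-0.0018,-0.0004,0.0028]}]' | python3 -m jog|sed -n '2p;4,5p';echo '[{"xyz":[0,0,0.001]},{"xyz":[0,0,0.002]},{"xyz":[0,0,0.002]},{"xyz":[0,0,0.002]}]' | python3 -m jog|sed -n '2p;4,5p'
```

```text
tool_pos: [0.6154, -0.0124, 0.0382]
force: [-0.8, 0.5, -1.4]
finger_gap: 0.52
tool_pos: [0.6155, -0.0124, 0.038]
force: [-3.9, -0.2, 7.0]
finger_gap: 0.52
```

In the tool's units: -0.16 m is -0.32, -0.15 m is -0.3.

```bash
echo '[{},{},{},{},{"xyz":[0,0,-0.02]},{"xyz":[0,0,-0.08]},{"xyz":[0,0,-0.16]},{"xyz":[0,0,-0.24]},{"xyz":[0,0,-0.3]},{"xyz":[0,0,-0.32]},{"xyz":[0,0,-0.32]},{"xyz":[0,0,-0.32]}]' | python3 -m jog 1.0|sed -n '1,2p'
python3 - <<'E'
from h import *
from station import r
st=r.sense();w=r.read_camera("wrist");pickle.dump((st,w),open("w6.pkl","wb"))
E
echo '[{"xyz":[-0.04,-0.04,0],"turn_vec":[0,0,-0.0318]},{"xyz":[-0.1,-0.09,0],"turn_vec":[0,0,-0.0637]},{"xyz":[-0.16,-0.14,0],"turn_vec":[0,0,-0.1273]},{"xyz":[-0.22,-0.2,0],"turn_vec":[0,0,-0.1923]},{"xyz":[-0.28,-0.25,0],"turn_vec":[0,0,-0.1923]},{"xyz":[-0.304,-0.268,0],"turn_vec":[0,0,-0.1923]},{"xyz":[-0.3086,-0.269,0],"turn_vec":[0,0,-0.1923]},{"xyz":[-0.3086,-0.269,0],"turn_vec":[0,0,-0.1923]},{"xyz":[-0.3086,-0.269,0],"turn_vec":[0,0,-0.1923]},{"xyz":[-0.3086,-0.269,0],"turn_vec":[0,0,-0.1923]},{"xyz":[-0.3086,-0.269,0],"turn_vec":[0,0,-0.1923]},{"xyz":[-0.3086,-0.269,0],"turn_vec":[0,0,-0.1923]},{"xyz":[-0.3086,-0.269,0],"turn_vec":[0,0,-0.1923]}]' | python3 -m jog
python3 - <<'E'
from h import *
from station import r
st=r.sense();w=r.read_camera("wrist");pickle.dump((st,w),open("w7.pkl","wb"))
print(Ro.from_quat(st["tcp_rot"]).as_matrix()[:,1])
st0,w0=pickle.load(open("w6.pkl","rb"))
o=proj(w0,[.6154,-.0125,.035],st0).astype(int)-[45,50]
a=crop(w0["frame"][:,:,::-1].copy(),*o,90,100,4)
for z,R_,col in[(.039,.0235,(0,0,255)),(.006,.031,(0,255,255))]:
    cv2.polylines(a,[((circ(w0,.6154,-.0125,z,R_,st0)-o)*4).astype(int)],1,col,1)
o=proj(w,[.481,-.1668,.05],st).astype(int)-[55,50]
b=crop(w["frame"][:,:,::-1].copy(),*o,110,100,4)
t=np.radians(-12.7)
hx=[proj(w,[.481+.0323*np.cos(t+k*np.pi/3),-.1669+.0323*np.sin(t+k*np.pi/3),.052],st) for k in range(6)]
cv2.polylines(b,[((np.array(hx)-o)*4).astype(int)],1,(0,255,255),1)
cv2.polylines(b,[((circ(w,.4815,-.1665,.022,.039,st)-o)*4).astype(int)],1,(0,0,255),1)
cv2.imwrite("pics/m7.png",np.hstack([a,b]))
E
```

```text
time_s: 24.2
tool_pos: [0.6149, -0.0125, 0.1962]
time_s: 25.55
tool_pos: [0.481, -0.1666, 0.1972]
tcp_rot: [0.593, 0.806, 0.0, -0.0]
force: [-0.5, -0.1, 0.5]
finger_gap: 1.001
grip_force: 0.0
[9.54651514e-01 2.97725521e-01 2.76439967e-05]
```

View pics/m7.png

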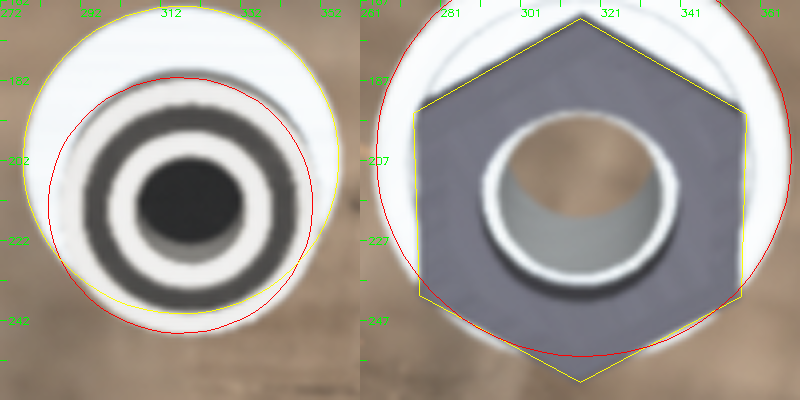

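Bearing sits centred on its stand (overlay matches), and the nut's flats are aligned with the pads. Grip the nut.

In the tool's units: 0.15 m is 0.3, 0.145 m is 0.29.

```bash
echo '[{"xyz":[0,0,0.06]},{"xyz":[0,0,0.14]},{"xyz":[0,0,0.21]},{"xyz":[0,0,0.26]},{"xyz":[0,0,0.29]},{"xyz":[0,0,0.3]},{"xyz":[0,0,0.3]},{"xyz":[0,0,0.3]},{"xyz":[0,0,0.3]},{"xyz":[0,0,0.3]},{"xyz":[0,0,0.3]}]' | python3 -m jog;echo '[{},{},{},{},{},{},{}]' | python3 -m jog 0.45 40
```

```text
time_s: 26.7
tool_pos: [0.4812, -0.1669, 0.0477]
tcp_rot: [0.593, 0.805, 0.0, 0.0]
force: [0.7, -0.3, -0.1]
finger_gap: 1.002
grip_force: 0.0
time_s: 27.4
tool_pos: [0.4811, -0.1668, 0.0476]
tcp_rot: [0.593, 0.805, 0.0, 0.0]
force: [-2.2, 0.7, 5.2]
finger_gap: 0.641
grip_force: 42.7
```

In the tool's units: -0.17 m is -0.34, -0.15 m is -0.3, 0.302 rad is 0.1923.

```bash
echo '[{"xyz":[0,0,-0.02]},{"xyz":[0,0,-0.08]},{"xyz":[0,0,-0.16]},{"xyz":[0,0,-0.24],"turn_vec":[0,0,0.0637]},{"xyz":[0,0,-0.3],"turn_vec":[0,0,0.1273]},{"xyz":[0,0,-0.34],"turn_vec":[0,0,0.1923]},{"xyz":[0,0,-0.34],"turn_vec":[0,0,0.1923]},{"xyz":[0,0,-0.34],"turn_vec":[0,0,0.1923]}]' | python3 -m jog >/dev/null
echo '[{"xyz":[-0.06,0.04,0]},{"xyz":[-0.12,0.1,0]},{"xyz":[-0.18,0.16,0]},{"xyz":[-0.24,0.22,0]},{"xyz":[-0.3,0.26,0]},{"xyz":[-0.35,0.3,0]},{"xyz":[-0.38,0.316,0]},{"xyz":[-0.384,0.318,0]},{"xyz":[-0.384,0.318,0]},{"xyz":[-0.384,0.318,0]},{"xyz":[-0.384,0.318,0]},{"xyz":[-0.384,0.318,0]}]' | python3 -m jog
python3 - <<'E'
from h import *
from station import r
st=r.sense();w=r.read_camera("wrist");pickle.dump((st,w),open("w8.pkl","wb"))
o=proj(w,[.640,-.259,.02],st).astype(int)-[60,60];o=np.maximum(o,0);print(o)
cv2.imwrite("pics/m8.png",crop(w["frame"][:,:,::-1].copy(),*o,130,120,5))
E
```

```text
time_s: 29.4
tool_pos: [0.6399, -0.358, 0.2177]
tcp_rot: [0.707, 0.707, 0.0, 0.0]
force: [0.3, 0.1, -1.4]
finger_gap: 0.644
grip_force: 43.1
[256   9]
```

View pics/m8.png

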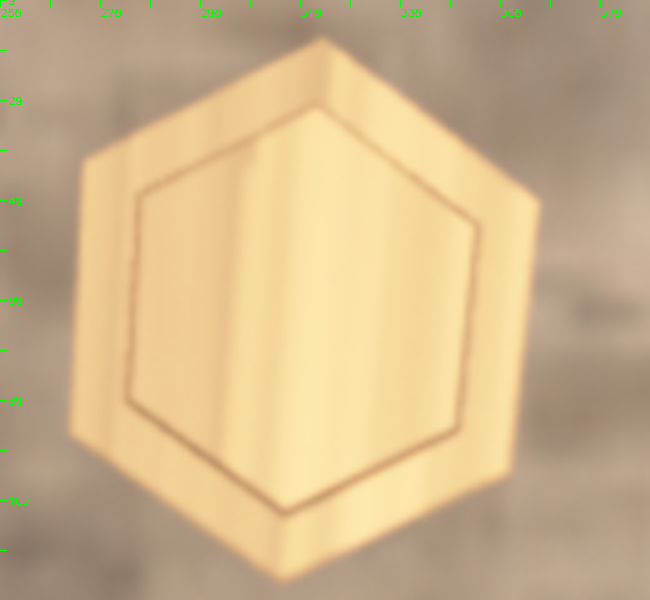

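Top-face corners (crop): (317,105),(480,224),(459,430),(285,515),(127,401),(139,192).

```bash
python3 - <<'E'
from h import *
st,w=pickle.load(open("w8.pkl","rb"))
q=np.array([(317,105),(480,224),(459,430),(285,515),(127,401),(139,192)])/5+[256,9]
P=np.array([at(w,p,.02,st)[:2] for p in q]);c=P.mean(0);d=P-c
print(c,np.hypot(*d.T),np.degrees(np.arctan2(d[:,1],d[:,0]))%60, c-st["tool_pos"][:2])
w1=pickle.load(open("w1.pkl","rb"));print(at(w1[1],(315.3,343.7),.01,w1[0]))
E
```

```text
[ 0.63987409 -0.26021284] [0.02857306 0.02889251 0.02877035 0.02894183 0.02873717 0.02890828] [25.47170074 25.53421136 25.12307598 25.19732311 25.51955604 24.62902176] [-4.82068554e-05  9.77962166e-02]
[ 0.48107211 -0.3189277   0.01      ]
```

Careful with the scale: shifts go in shares of 500 mm and turns go in shares of 90 degrees. That gives: 0.185 m is 0.37, 0.0978 m is 0.1956, 0.082 rad is 0.0522.

```bash
echo '[{"xyz":[0.06,0,0.02],"turn_vec":[0,0,0.0191]},{"xyz":[0.14,0,0.06],"turn_vec":[0,0,0.0382]},{"xyz":[0.186,0,0.12],"turn_vec":[0,0,0.0522]},{"xyz":[0.1956,0,0.2],"turn_vec":[0,0,0.0522]},{"xyz":[0.1956,0,0.27],"turn_vec":[0,0,0.0522]},{"xyz":[0.1956,0,0.32],"turn_vec":[0,0,0.0522]},{"xyz":[0.1956,0,0.35],"turn_vec":[0,0,0.0522]},{"xyz":[0.1956,0,0.364],"turn_vec":[0,0,0.0522]},{"xyz":[0.1956,0,0.37],"turn_vec":[0,0,0.0522]},{"xyz":[0.1956,0,0.37],"turn_vec":[0,0,0.0522]},{"xyz":[0.1956,0,0.37],"turn_vec":[0,0,0.0522]},{"xyz":[0.1956,0,0.37],"turn_vec":[0,0,0.0522]},{"xyz":[0.1956,0,0.37],"turn_vec":[0,0,0.0522]},{"xyz":[0.1956,0,0.37],"turn_vec":[0,0,0.0522]},{"xyz":[0.1956,0,0.37],"turn_vec":[0,0,0.0522]}]' | python3 -m jog
```

```text
time_s: 30.95
tool_pos: [0.64, -0.261, 0.0324]
tcp_rot: [0.735, 0.678, 0.0, 0.0]
force: [-0.7, 0.6, -2.1]
finger_gap: 0.643
grip_force: 43.0
```

In the tool's units: 0.0035 m is 0.007, 0.003 m is 0.006.

```bash
echo '[{"xyz":[0.0016,0,0.002]},{"xyz":[0.0016,0,0.004]},{"xyz":[0.0016,0,0.006]},{"xyz":[0.0016,0,0.007]},{"xyz":[0.0016,0,0.007]},{"xyz":[0.0016,0,0.007]}]' | python3 -m jog|sed -n '2p;4,5p';echo '[{"xyz":[0,0,0.001]},{"xyz":[0,0,0.002]},{"xyz":[0,0,0.002]},{"xyz":[0,0,0.002]}]' | python3 -m jog|sed -n '2p;4,5p';echo '[{"xyz":[0,0,0.001]},{"xyz":[0,0,0.002]},{"xyz":[0,0,0.002]},{"xyz":[0,0,0.002]}]' | python3 -m jog|sed -n '2p;4,5p'
```

```text
tool_pos: [0.64, -0.2602, 0.0287]
force: [-0.3, 0.1, -1.4]
finger_gap: 0.641
tool_pos: [0.64, -0.2601, 0.0277]
force: [-0.5, -0.2, -1.2]
finger_gap: 0.642
tool_pos: [0.64, -0.2602, 0.0277]
force: [-3.6, 0.9, 7.1]
finger_gap: 0.641
```

In the tool's units: -0.17 m is -0.34, -0.15 m is -0.3, -0.082 rad is -0.0522.

```bash
echo '[{},{},{},{},{"xyz":[0,0,-0.02]},{"xyz":[0,0,-0.08]},{"xyz":[0,0,-0.16]},{"xyz":[0,0,-0.24],"turn_vec":[0,0,-0.0255]},{"xyz":[0,0,-0.3],"turn_vec":[0,0,-0.0522]},{"xyz":[0,0,-0.34],"turn_vec":[0,0,-0.0522]},{"xyz":[0,0,-0.34],"turn_vec":[0,0,-0.0522]},{"xyz":[0,0,-0.34],"turn_vec":[0,0,-0.0522]}]' | python3 -m jog 1.0|sed -n '1,2p'
python3 - <<'E'
from h import *
from station import r
st=r.sense();w=r.read_camera("wrist");pickle.dump((st,w),open("w9.pkl","wb"))
E
echo '[{"xyz":[0.04,-0.04,0]},{"xyz":[0.08,-0.1,0]},{"xyz":[0.12,-0.17,0]},{"xyz":[0.16,-0.24,0]},{"xyz":[0.18,-0.29,0]},{"xyz":[0.1874,-0.314,0]},{"xyz":[0.1874,-0.317,0]},{"xyz":[0.1874,-0.317,0]},{"xyz":[0.1874,-0.317,0]},{"xyz":[0.1874,-0.317,0]},{"xyz":[0.1874,-0.317,0]},{"xyz":[0.1874,-0.317,0]}]' | python3 -m jog
python3 - <<'E'
from h import *
from station import r
st=r.sense();w=r.read_camera("wrist");pickle.dump((st,w),open("w10.pkl","wb"))
st0,w0=pickle.load(open("w9.pkl","rb"))
o=proj(w0,[.64,-.26,.03],st0).astype(int)-[45,50]
a=crop(w0["frame"][:,:,::-1].copy(),*o,95,100,4)
t=np.radians(25.3)
for z,R_,col in[(.032,.0323,(0,0,255)),(.006,.04,(0,255,255))]:
    hx=[proj(w0,[.6399+R_*np.cos(t+k*np.pi/3),-.2602+R_*np.sin(t+k*np.pi/3),z],st0) for k in range(6)]
    cv2.polylines(a,[((np.array(hx)-o)*4).astype(int)],1,col,1)
o=proj(w,[.4815,-.1665,.03],st).astype(int)-[52,50]
b=crop(w["frame"][:,:,::-1].copy(),*o,104,100,4)
for z,R_,col in[(.022,.039,(0,0,255)),(.04,.022,(0,0,255)),(.04,.015,(0,0,255))]:
    cv2.polylines(b,[((circ(w,.4815,-.1665,z,R_,st)-o)*4).astype(int)],1,col,1)
cv2.imwrite("pics/m9.png",np.hstack([a,b]))
E
```

```text
time_s: 33.55
tool_pos: [0.64, -0.2602, 0.197]
time_s: 34.8
tool_pos: [0.4817, -0.1666, 0.1965]
tcp_rot: [0.707, 0.707, -0.0, -0.0]
force: [-0.3, 0.8, 0.1]
finger_gap: 0.998
grip_force: 0.0
```

View pics/m9.png

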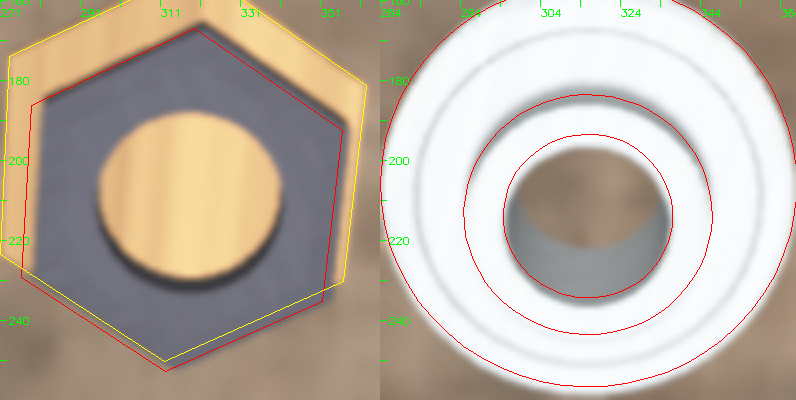

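Nut lies flat on its stand, about 1 mm off in +x (harmless); pulley as expected, bore centre about (316,217). Grip the pulley and measure the post from this picture.

In the tool's units: 0.161 m is 0.322, 0.16 m is 0.32.

```bash
echo '[{"xyz":[0,0,0.06]},{"xyz":[0,0,0.14]},{"xyz":[0,0,0.21]},{"xyz":[0,0,0.27]},{"xyz":[0,0,0.306]},{"xyz":[0,0,0.32]},{"xyz":[0,0,0.32]},{"xyz":[0,0,0.32]},{"xyz":[0,0,0.32]},{"xyz":[0,0,0.32]},{"xyz":[0,0,0.322]},{"xyz":[0,0,0.322]}]' | python3 -m jog
python3 - <<'E'
from h import *
for f in("w1","w10"):
    st,w=pickle.load(open(f+".pkl","rb"));im=w["frame"].astype(int)
    m=((im[:,:,2]-im[:,:,0]>2)&(im.sum(2)>330)).astype(np.uint8)
    p=proj(w,[.481,-.319,.01],st).astype(int);print(p)
    m[:p[1]-75]=0;m[p[1]+75:]=0;m[:,:p[0]-75]=0;m[:,p[0]+75:]=0
    c=max(cv2.findContours(m,0,2)[0],key=cv2.contourArea);x,y,W,H=cv2.boundingRect(c)
    e=cv2.fitEllipse(cv2.convexHull(c));print(e,(x,y,W,H),at(w,e[0],.01,st))
E
```

```text
time_s: 36.05
tool_pos: [0.4816, -0.1665, 0.0359]
tcp_rot: [0.707, 0.707, 0.0, 0.0]
force: [0.1, 0.2, -0.4]
finger_gap: 1.0
grip_force: 0.0
[315 343]
((315.05487060546875, 343.2944030761719), (78.11225891113281, 89.03285217285156), 90.48921966552734) (271, 305, 89, 78) [ 0.48082778 -0.31846277  0.01      ]
[315 370]
((315.4842834472656, 369.998291015625), (84.62315368652344, 99.51516723632812), 90.62670135498047) (266, 328, 99, 85) [ 0.48077473 -0.31821033  0.01      ]
```

In the tool's units: -0.25 m is -0.5, -0.17 m is -0.34.

```bash
echo '[{},{},{},{},{},{},{},{},{}]' | python3 -m jog 0.3 60
echo '[{"xyz":[0,0,-0.02]},{"xyz":[0,0,-0.08]},{"xyz":[0,0,-0.16]},{"xyz":[0,0,-0.24]},{"xyz":[-0.04,0,-0.3]},{"xyz":[-0.1,0,-0.34]},{"xyz":[-0.18,0,-0.36]},{"xyz":[-0.26,0,-0.36]},{"xyz":[-0.34,0,-0.36]},{"xyz":[-0.42,0,-0.36]},{"xyz":[-0.48,0,-0.36]},{"xyz":[-0.5,0,-0.36]},{"xyz":[-0.5,0,-0.36]},{"xyz":[-0.5,0,-0.36]},{"xyz":[-0.5,0,-0.36]},{"xyz":[-0.5,0,-0.36]}]' | python3 -m jog
python3 - <<'E'
from h import *
from station import r
st=r.sense();w=r.read_camera("wrist");pickle.dump((st,w),open("w11.pkl","wb"));im=w["frame"].astype(int)
m=((im[:,:,2]-im[:,:,0]>2)&(im.sum(2)>330)).astype(np.uint8)
p=proj(w,[.481,-.319,.01],st).astype(int);print(p)
m[p[1]+75:]=0;m[:,:p[0]-75]=0;m[:,p[0]+75:]=0
c=max(cv2.findContours(m,0,2)[0],key=cv2.contourArea)
e=cv2.fitEllipse(cv2.convexHull(c));P=at(w,e[0],.01,st);print(e,cv2.boundingRect(c),P,P-st["tool_pos"],st["tool_pos"])
cv2.imwrite("pics/w11.png",w["frame"][:,:,::-1])
E
```

```text
time_s: 36.95
tool_pos: [0.4815, -0.1665, 0.0362]
tcp_rot: [0.707, 0.707, 0.0, -0.0]
force: [-3.6, 1.7, 8.1]
finger_gap: 0.487
grip_force: 59.8
time_s: 38.55
tool_pos: [0.4821, -0.4151, 0.2159]
tcp_rot: [0.706, 0.708, 0.0, -0.0]
force: [-0.4, -0.5, -4.7]
finger_gap: 0.492
grip_force: 62.4
[315  74]
((314.5335998535156, 76.03653717041016), (116.82472229003906, 122.62922668457031), 178.58529663085938) (256, 15, 118, 123) [ 0.48058973 -0.31990362  0.01      ] [-0.0014717   0.09521978 -0.20592572] [ 0.48206142 -0.4151234   0.21592572]
```

View pics/w11.png

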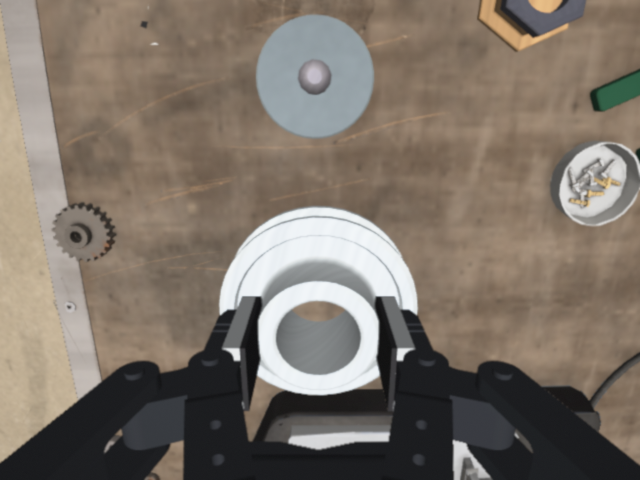

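Post base is at (314.5,76) and pulley held level. The held boss/fingers image at x≈318.7 confirms a ~1.2 mm camera bias in tool y, which I correct.

In the tool's units: 0.13 m is 0.26, 0.097 m is 0.194.

```bash
echo '[{"xyz":[0.06,-0.002,0]},{"xyz":[0.12,-0.004,0.04]},{"xyz":[0.17,-0.004,0.12]},{"xyz":[0.19,-0.004,0.18]},{"xyz":[0.194,-0.004,0.23]},{"xyz":[0.194,-0.004,0.252]},{"xyz":[0.194,-0.004,0.26]},{"xyz":[0.194,-0.004,0.26]},{"xyz":[0.194,-0.004,0.26]},{"xyz":[0.194,-0.004,0.26]},{"xyz":[0.194,-0.004,0.26]},{"xyz":[0.194,-0.004,0.26]},{"xyz":[0.194,-0.004,0.26]},{"xyz":[0.194,-0.004,0.26]},{"xyz":[0.194,-0.004,0.26]}]' | python3 -m jog
```

```text
time_s: 40.1
tool_pos: [0.4795, -0.3195, 0.0857]
tcp_rot: [0.707, 0.707, 0.0, -0.0]
force: [0.2, 0.1, -3.5]
finger_gap: 0.488
grip_force: 62.5
```

In the tool's units: 0.02 m is 0.04, 0.018 m is 0.036.

```bash
echo '[{"xyz":[0,0,0.008]},{"xyz":[0,0,0.018]},{"xyz":[0,0,0.028]},{"xyz":[0,0,0.036]},{"xyz":[0,0,0.04]},{"xyz":[0,0,0.04]},{"xyz":[0,0,0.04]}]' | python3 -m jog|sed -n '2p;4,5p';echo '[{"xyz":[0,0,0.008]},{"xyz":[0,0,0.016]},{"xyz":[0,0,0.024]},{"xyz":[0,0,0.03]},{"xyz":[0,0,0.032]},{"xyz":[0,0,0.032]},{"xyz":[0,0,0.032]}]' | python3 -m jog|sed -n '2p;4,5p'; echo '[{"xyz":[0,0,0.002]},{"xyz":[0,0,0.004]},{"xyz":[0,0,0.006]},{"xyz":[0,0,0.006]},{"xyz":[0,0,0.006]}]' | python3 -m jog|sed -n '2p;4,5p'
```

```text
tool_pos: [0.4796, -0.3195, 0.0658]
force: [0.7, 0.1, -5.2]
finger_gap: 0.49
tool_pos: [0.4796, -0.3195, 0.0498]
force: [0.6, 0.6, -3.4]
finger_gap: 0.491
tool_pos: [0.4795, -0.3195, 0.0467]
force: [0.3, -0.2, -4.6]
finger_gap: 0.491
```

In the tool's units: 0.0012 m is 0.0024, 0.001 m is 0.002.

```bash
echo '[{"xyz":[0,0,0.001]},{"xyz":[0,0,0.002]},{"xyz":[0,0,0.0024]},{"xyz":[0,0,0.0024]}]' | python3 -m jog|sed -n '2p;4,5p'
echo '[{},{},{},{},{},{"xyz":[0,0,-0.02]},{"xyz":[0,0,-0.08]},{"xyz":[0,0,-0.16]},{"xyz":[0,0,-0.24]},{"xyz":[0,0,-0.3]},{"xyz":[0,0,-0.34]},{"xyz":[0,0,-0.34]},{"xyz":[0,0,-0.34]}]' | python3 -m jog 1.0
python3 - <<'E'
from h import *
from station import r
st=r.sense();w=r.read_camera("wrist");s=r.read_camera("scene")
o=proj(w,[.4806,-.3199,.03],st).astype(int)-[50,65];o=np.maximum(o,0)
cv2.imwrite("pics/m10.png",np.hstack([crop(w["frame"][:,:,::-1].copy(),*o,100,115,3),crop(s["frame"][:,:,::-1].copy(),330,240,160,115,3)]))
E
```

```text
tool_pos: [0.4796, -0.3195, 0.0463]
force: [-3.4, 2.3, 5.9]
finger_gap: 0.495
time_s: 43.7
tool_pos: [0.4795, -0.3195, 0.2159]
tcp_rot: [0.707, 0.707, 0.0, 0.0]
force: [0.5, 0.1, -0.8]
finger_gap: 0.999
grip_force: 0.0
```

View pics/m10.png

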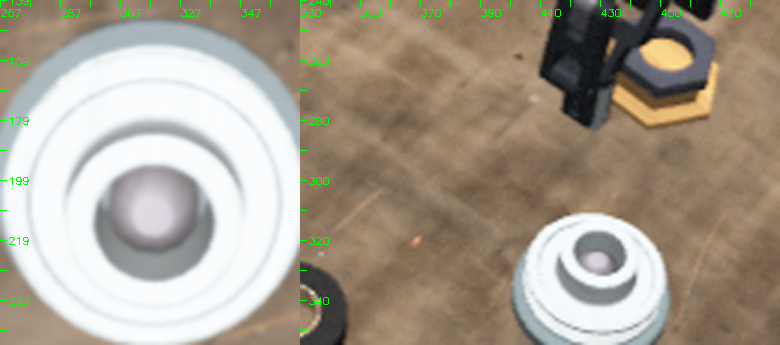

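The pulley is down on the base with the post centred in its bore, and the nut is level on its stand. Handing in.

```bash
python3 -c "
from station import r;print(r.hand_in())"
```

```text
the job is handed in; nothing more can be done
None
```

All four parts are set level on their stands and the job is handed in at about 44 s; the lock nut sits about 1 mm off centre, and partway I set the taper sleeve down on the bench once to regrip it higher.

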